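# Put the green impact sensor away in its sliding-cover case

### The job

Slide the grey cover of the blue instrument case all the way back, stand the green impact sensor upright on the floor of the bay that this opens, and slide the cover fully shut again over it.

Things in the scene. Friction and masses are not known exactly. Their poses are not given: they have to be found in the camera images.
- case: Blue metal case, fixed to the bench, 120 (x) by 270 (y) mm. Origin: centre of its underside, z up. +y half: open-topped bay, 104 by 120 mm inside (y = 9 to 129 mm, centre (0, 69)); floor 6 mm above the bench, walls 62 mm high. -y half: closed deck, 62 mm high, over which the cover slides. Aluminium guide rails along both long sides (|x| over 50 mm) reach 79 mm.
- cover (a joint): How far (m) the grey cover is slid back: 0 shut over the bay, 0.125 fully back over the deck, stops at both. It opens along the case's -y, level; friction 1.5 N; stays where left. Starts 0 to 30 mm ajar. Plate 108 (x) by 128 (y) by 6 mm, its top 69 mm above the bench; a sensor standing in the bay clears it.
- cover_grip (a point): Top centre of the cover's black handle, 103 mm above the bench; axes as the case's; moves with the cover (case y = 69 mm shut, -56 mm fully back). The handle is an upright bar in the middle of the cover, 34 mm tall, 60 mm long across the sliding direction (case x), 18 mm thick along it (case y).
- green_sensor: Sensor to put away: loose upright cylinder, 36 mm diameter, 47 mm tall, about 0.18 kg. Lower 14 mm steel, the rest bright green, a small 3 mm brass stud on top. Origin: centre of its underside; z up its axis. Stands on the bench to the robot's left of the case; two alike, orange and white, stand at least 75 mm away (centre to centre) and are not wanted.
There are look-alikes about, which are no part of the job. What is shaped like the green_sensor but pink or purple is not meant.

How it is judged:
By the outcome, as a careful person would: the job done as asked, in the order asked, and still so for the second after the job is handed in, with the robot touching nothing.
It also fails if it takes over 64 s, if anything falls off the work surface, if the arm or the gripper's body presses on something with over 40 N, if the wrist force passes 120 N, or if a joint passes its speed limit or range.

### The arm

A 7-joint arm with a two-finger parallel gripper is mounted at the origin on the work surface. World frame = base frame: x ahead of the robot, y to its left, z up, the work surface at z = 0. Lengths are in mm, angles in rad, forces in N, time in s.
With the tool pointing down it reaches from about 350 to 900 mm from the base axis. Payload 8.1 kg.
Tool frame: the origin (TCP) lies on the mounting face of the last link; the fingertips stand 178 mm ahead of it and the grasp point (between the pads) lies 159 mm ahead of it; z points along the fingers, y is the line along which they close (so a half turn about z gives the same grasp; the last joint's range is limited). The gripper opens to 92 mm and grips with 3 to 60 N. Pads are 19 mm wide; open, the fingers measure 130 mm over their backs; the gripper's body (75 mm by 190 mm) begins 47 mm behind the grasp point.
Start: joints at [-1.286, 0.434, 0.025, 1.573, -0.012, 1.134, -0.075], TCP at [236.369, 578.587, 404.742] pointing down, gripper open.
Joint ranges: [-2.62, 2.62], [-0.44, 2.09], [-1.27, 1.32], [0.08, 2.57], [-1.32, 4.46], [0.12, 2], [-2.74, 2.74]. Speed limits (rad/s): [2.22, 2.22, 3.01, 3.01, 3.14, 3.14, 3.14].

### API

Orientations are given as a 3x3 rotation matrix whose columns are the frame's x, y, z axes.
In Python, from station import monitor, snapshot, camera_info, finish_job gives the robot as it stands.
- The arm moves only by the shell command python3 -m crank 'ROWS'. ROWS is JSON, a list of rows, each an object with "slide": the shift along the tool's x, y, z in m, a list of three; "rotation": the turn, a rotation vector about the tool's x, y, z in degrees, a list of three; "hand": the opening in per cent of the stroke, from 0 (shut) to 100 (fully open). A call has 1 to 5 rows; each row is the pose to reach, as a shift and turn from the pose commanded when the call began, along the tool's axes at that moment; what a row does not reach only later rows make up. A row lasts 1/12 s, in which the tool goes at most 41.7 mm and 7.16 degrees, less where a joint would pass 70% of its speed; a pose out of reach is approached as far as the arm can. A call with a gripper value outside its range is refused whole. The fingers move at their own pace and stop on an object; the grip force is fixed at half the most. Time passes only in rows, so rows that repeat a pose let the fingers close. It gives the time, the measured TCP pose, the force, the opening and the grip force at its end, in the units of the state.
- monitor.sense(): the state, without advancing time (a new reading comes with each control period).
- snapshot(name): name is "scene" or "top"; returns the picture (400x640x3 uint8, red, green, blue); there is no depth.
- camera_info(name): a dict with "fx", "fy", "cx", "cy" (pixels), "k1" (the pictures are not rectified: a ray, as slopes to the right and down, at radius r is drawn at 1 + k1 r^2 times it, then the intrinsics apply), "position" and "attitude" of the camera in the world. Camera axes: x right, y down, z forward; pixel columns grow to the right and rows downward; lengths in mm; the calibration is good to about 2 mm. A picture is of the moment at which its call begins. camera_info takes no time and is no camera call.
- finish_job(): hands the job in; it is judged then, once.
The state is a dict: "time_s": time; "joint_positions": joint angles; "dq": joint speeds; "tau": joint torques, N m; "position": TCP position; "tcp_rot": TCP orientation; "force": force on the tool from outside, world axes, zero at the start; "torque": the same for the moment, N m; "finger_gap": finger opening in mm; "gripper_force": force on a finger pad.
Only numpy, scipy, OpenCV 4.12 (cv2) and the standard library are available. Lean on these libraries where they do the work, as an engineer would, in place of code of your own. Each camera call takes 0.05 s, during which the arm holds its last target. There are 200 camera calls.

## Working session

There is one attempt and no reset: what is moved stays moved. The work goes in short steps, Python scripts to look and compute and a shell command to move; the robot and the scene stay as the last step left them, time stands still between calls to the robot, and variables do not carry over. Pictures are saved under pics/ and viewed, at most 10 in all, crops included, and the job is handed in when it is done.

```bash
ls; mkdir -p pics; python3 - <<'E'
from station import *
import cv2,json
for n in("scene","top"):
    cv2.imwrite(f"pics/{n}0.png",snapshot(n)[:,:,::-1]); print(n,camera_info(n))
s=monitor.sense();print(s)
E
```

```text
pics
scene {'fx': 393.9721905273013, 'fy': 393.9721905273013, 'cx': 320.49811238207707, 'cy': 196.90648912390773, 'k1': 0.005004497792694219, 'position': array([1046.42620926,  375.26153674,  630.9048286 ]), 'attitude': array([[-0.50840302,  0.59826922, -0.61935475],
       [ 0.8610443 ,  0.34369658, -0.37480045],
       [-0.01136147, -0.72384156, -0.68987268]])}
top {'fx': 472.1113554325326, 'fy': 472.1113554325326, 'cx': 319.1503020125253, 'cy': 205.82575482198038, 'k1': -0.0021369954576926867, 'position': array([ 478.23927033,  102.15842607, 1096.5059442 ]), 'attitude': array([[ 0.01051156, -0.99871358,  0.04960533],
       [-0.99993038, -0.0107644 , -0.00483251],
       [ 0.00536027, -0.04955108, -0.99875721]])}
{'time_s': 0.1, 'joint_positions': array([-1.28560976,  0.43516517,  0.02495628,  1.57401454, -0.01162756,
        1.1340135 , -0.07509478]), 'dq': array([ 6.82059662e-04, -2.17650353e-03,  1.41092645e-05, -2.16945662e-03,
        5.19383525e-04,  8.91428623e-04, -4.75395116e-04]), 'tau': array([ 3.42868101e-03, -6.69125605e+01,  9.88432691e-01, -3.15146399e+01,
       -6.04021735e-02,  3.74125235e-02,  5.11921189e-05]), 'position': array([236.27267127, 578.38881054, 404.01242741]), 'tcp_rot': array([[-9.25725553e-01,  3.78195706e-01, -4.56458694e-04],
       [ 3.78195968e-01,  9.25724527e-01, -1.38218427e-03],
       [-1.00181149e-04, -1.45215414e-03, -9.99998941e-01]]), 'force': array([-0.31000899, -0.77897687,  0.20153949]), 'torque': array([ 0.00558015, -0.07137721,  0.00941474]), 'gripper_force': 0.0, 'finger_gap': 91.46853494565113}
```

View pics/top0.png

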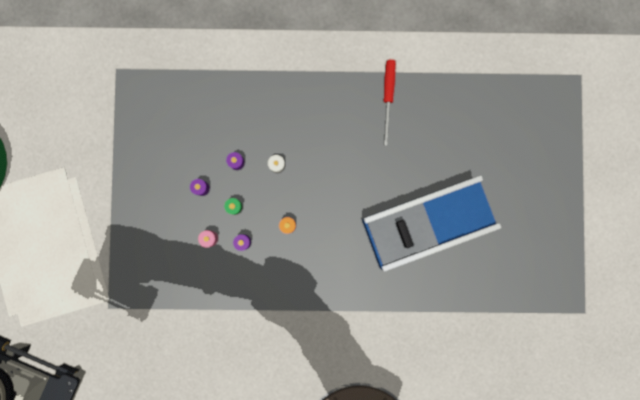

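View pics/scene0.png

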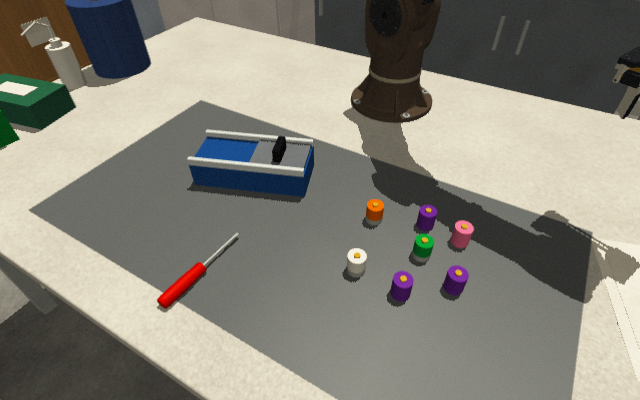

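The top view shows the case with its bay on the left, rail ends near (366,219), (481,179), (383,268) and (500,227), and the black handle at (405,234). Candidates for the sensor are green (233,206), orange (287,225), white (276,163), purple (235,160), (200,187), (242,242) and pink (207,239). Only (233,206) is green, so I'll confirm that one in a crop.

```bash
cat > h.py <<'E'
import numpy as np,cv2
from station import *
def cam(n):
    c=camera_info(n); K=np.array([[c['fx'],0,c['cx']],[0,c['fy'],c['cy']],[0,0,1]])
    return K,np.array([c['k1'],0,0,0,0]),np.array(c['position']),np.array(c['attitude'])
def back(n,uv,z):
    K,d,p,R=cam(n); q=cv2.undistortPoints(np.float64(uv).reshape(-1,1,2),K,d).reshape(-1,2)
    r=np.c_[q,np.ones(len(q))]@R.T
    return p+r*((z-p[2])/r[:,2])[:,None]
def proj(n,X):
    K,d,p,R=cam(n); rv=cv2.Rodrigues(R.T)[0]
    return cv2.projectPoints(np.float64(X).reshape(-1,1,3),rv,-R.T@p,K,d)[0].reshape(-1,2)
def blob(im,lo,hi,roi):
    x0,y0,x1,y1=roi; h=cv2.cvtColor(im[y0:y1,x0:x1],cv2.COLOR_RGB2HSV)
    m=cv2.inRange(h,lo,hi); n,l,s,c=cv2.connectedComponentsWithStats(m); i=1+np.argmax(s[1:,4])
    return m,l==i,c[i]+[x0,y0],s[i]
E
python3 - <<'E'
from h import *
im=snapshot("top")
for nm,n,i,lo,hi,roi in [("green top","top",im,(50,120,50),(75,255,255),(210,185,255,225)),("brass","top",im,(15,120,120),(35,255,255),(222,195,245,217)),("handle","top",im,(0,0,0),(179,255,45),(390,205,425,260))]:
    m,l,c,s=blob(i,lo,hi,roi); print(nm,c,s, back(n,c,{"green top":40,"brass":49,"handle":100}[nm]))
m,l,c,s=blob(im,(0,0,175),(179,50,255),(350,165,510,280))
h=cv2.cvtColor(im[165:280,350:510],cv2.COLOR_RGB2HSV); m=cv2.inRange(h,(0,0,175),(179,50,255))
n,l,s,c=cv2.connectedComponentsWithStats(m)
for i in range(1,n):
    if s[i,4]>80:
        p=np.argwhere(l==i)[:,::-1]+[350,165]; r=cv2.minAreaRect(p.astype(np.float32)); b=cv2.boxPoints(r)
        print("rail",r,back("top",b,79)[:,:2].round(1).tolist(), back("top",[r[0]],79))
a=cv2.resize(im[140:285,180:340],None,fx=4,fy=4,interpolation=2)[:,:,::-1]
cv2.imwrite("pics/c1.png",a)
E
```

```text
green top [233.30573248 205.84713376] [ 15  13  17  16 157] [[528.59372837 289.20799082  40.        ]]
brass [231.75  205.625] [ 8  9  5  4 16] [[528.62115608 291.07419002  49.        ]]
handle [401.17142857 232.95714286] [ 7 16 10 26 70] [[472.29741185 -76.27937094 100.        ]]
rail ((423.25372314453125, 199.19129943847656), (5.322643280029297, 124.40172576904297), 69.84825134277344) [[503.3, 0.4], [598.9, -252.6], [588.1, -256.5], [492.5, -3.6]] [[ 545.56365484 -127.69622582   79.        ]]
rail ((441.5362243652344, 247.09771728515625), (5.487565994262695, 124.9984359741211), 69.67686462402344) [[400.4, -38.9], [496.2, -291.9], [485.2, -295.9], [389.5, -43.1]] [[ 442.69635056 -167.05168186   79.        ]]
```

View pics/c1.png

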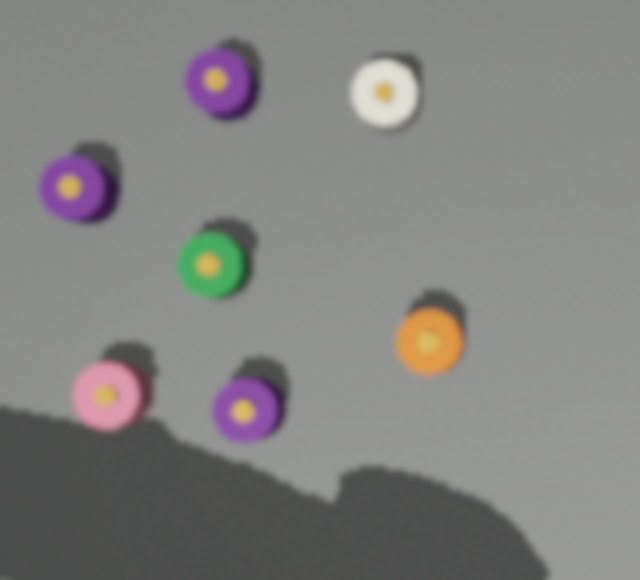

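The crop shows the green sensor clearly at crop (211,264), i.e. full image (233,206), with no other green object near it; that is the target. I'm moving to the handle.

```bash

R='{"slide":[-0.118,-0.1325,0],"rotation":[0,0,0],"hand":100}'
python3 -m crank '[{"slide":[-0.03,-0.033,0],"rotation":[0,0,0],"hand":100},{"slide":[-0.055,-0.062,0],"rotation":[0,0,0],"hand":100},{"slide":[-0.08,-0.09,0],"rotation":[0,0,0],"hand":100},{"slide":[-0.105,-0.118,0],"rotation":[0,0,0],"hand":100},{"slide":[-0.118,-0.1325,0],"rotation":[0,0,0],"hand":100}]'
python3 -m crank '[{"slide":[-0.118,-0.1325,0],"rotation":[0,0,0],"hand":100},{"slide":[-0.118,-0.1325,0],"rotation":[0,0,0],"hand":100},{"slide":[-0.118,-0.1325,0],"rotation":[0,0,0],"hand":100},{"slide":[-0.118,-0.1325,0],"rotation":[0,0,0],"hand":100},{"slide":[-0.118,-0.1325,0],"rotation":[0,0,0],"hand":100}]'
python3 - <<'E'
from h import *
im=snapshot("top")
for y in range(205,262,6): print(y,im[y,385:425].max(1).tolist())
E
```

```text
time_s: 0.57
position: [297.1, 407.0, 404.5]
tcp_rot: [[-0.924, 0.382, 0.0], [0.382, 0.924, -0.002], [-0.001, -0.002, -1.0]]
force: [0.3, 0.7, 0.2]
finger_gap: 91.8
gripper_force: 0.0
time_s: 0.98
position: [356.1, 238.0, 404.7]
tcp_rot: [[-0.923, 0.384, 0.0], [0.384, 0.923, -0.002], [-0.001, -0.002, -1.0]]
force: [-0.5, -0.4, 0.2]
finger_gap: 91.8
gripper_force: 0.0
205 [78, 79, 78, 78, 78, 79, 79, 78, 78, 79, 82, 94, 116, 142, 159, 176, 195, 204, 212, 218, 222, 223, 223, 223, 221, 219, 215, 208, 196, 183, 173, 162, 151, 146, 143, 140, 140, 143, 147, 152]
211 [197, 210, 218, 221, 222, 223, 224, 224, 222, 219, 214, 206, 196, 184, 171, 163, 152, 146, 143, 142, 143, 142, 141, 141, 141, 141, 140, 140, 141, 141, 142, 142, 141, 141, 141, 142, 141, 140, 141, 142]
217 [152, 146, 144, 142, 142, 142, 142, 143, 143, 140, 136, 128, 117, 112, 104, 93, 95, 116, 133, 140, 142, 141, 142, 141, 141, 141, 140, 141, 142, 142, 141, 141, 140, 140, 141, 142, 141, 141, 140, 141]
223 [141, 141, 143, 142, 142, 142, 142, 140, 138, 127, 95, 50, 27, 40, 50, 51, 50, 49, 47, 49, 72, 110, 136, 142, 143, 142, 141, 
[... 554 characters left out ...]
 45, 50, 50, 48, 45, 43, 52, 85, 119, 136, 140, 141, 142, 142, 142, 141, 142, 141, 141, 141]
247 [144, 145, 145, 145, 144, 143, 143, 143, 144, 143, 143, 142, 143, 143, 142, 143, 142, 138, 124, 97, 74, 64, 63, 67, 80, 99, 115, 123, 130, 138, 141, 141, 141, 141, 141, 140, 141, 142, 142, 142]
253 [145, 146, 145, 146, 145, 144, 142, 143, 144, 143, 143, 143, 142, 142, 142, 141, 142, 141, 141, 142, 142, 142, 143, 141, 137, 127, 116, 111, 106, 106, 123, 141, 159, 180, 198, 206, 212, 219, 222, 223]
259 [147, 146, 146, 146, 145, 144, 145, 144, 143, 138, 130, 119, 117, 119, 128, 148, 165, 181, 198, 208, 214, 219, 222, 224, 224, 224, 222, 220, 218, 211, 199, 187, 177, 167, 156, 149, 148, 145, 144, 144]
```

```bash
cat > d.py <<'E'
# python3 d.py x y z yawOfToolY : slide (m) and rotation (deg) in current tool axes
import sys,numpy as np
from scipy.spatial.transform import Rotation as Q
from station import monitor
s=monitor.sense();R=np.array(s['tcp_rot']);x,y,z,a=map(float,sys.argv[1:]);a=np.radians(a)
Y=np.array([np.cos(a),np.sin(a),0]);Z=np.array([0,0,-1.]);T=np.c_[np.cross(Y,Z),Y,Z]
print("t",round(s['time_s'],2),"pos",s['position'].round(1),"slide",(R.T@(np.array([x,y,z])-s['position'])/1000).round(4),"rot",np.degrees(Q.from_matrix(R.T@T).as_rotvec()).round(2),"gap",round(s['finger_gap'],1))
E
for i in 1 2; do python3 -m crank '[{"slide":[-0.115,-0.1275,0],"rotation":[0,0,0],"hand":100},{"slide":[-0.115,-0.1275,0],"rotation":[0,0,0],"hand":100},{"slide":[-0.115,-0.1275,0],"rotation":[0,0,0],"hand":100},{"slide":[-0.115,-0.1275,0],"rotation":[0,0,0],"hand":100},{"slide":[-0.115,-0.1275,0],"rotation":[0,0,0],"hand":100}]' >/dev/null; done
for i in 1 2 3 4; do python3 -m crank '[{"slide":[0,0,0.025],"rotation":[0,0,7],"hand":100},{"slide":[0,0,0.025],"rotation":[0,0,14],"hand":100},{"slide":[0,0,0.025],"rotation":[0,0,21],"hand":100},{"slide":[0,0,0.025],"rotation":[0,0,28],"hand":100},{"slide":[0,0,0.025],"rotation":[0,0,34],"hand":100}]' >/dev/null; done
python3 d.py 470.7 -85.7 300 -69.3
```

```text
t 3.53 pos [471.4 -78.2 304.4] slide [-0.0034  0.0067  0.0044] rot [-0.    0.02  0.77] gap 91.6
```

```bash

python3 -m crank '[{"slide":[-0.003,0.007,0.004],"rotation":[0,0,0.8],"hand":100},{"slide":[-0.003,0.007,0.03],"rotation":[0,0,0.8],"hand":100},{"slide":[-0.003,0.007,0.045],"rotation":[0,0,0.8],"hand":100},{"slide":[-0.003,0.007,0.051],"rotation":[0,0,0.8],"hand":100},{"slide":[-0.003,0.007,0.051],"rotation":[0,0,0.8],"hand":100}]'
python3 - <<'E'
from h import *
a=snapshot("scene")[90:210,170:350]
cv2.imwrite("pics/c2.png",cv2.resize(a,None,fx=4,fy=4,interpolation=2)[:,:,::-1])
E
python3 d.py 470.7 -85.7 253 -69.3
```

```text
time_s: 3.95
position: [470.5, -86.7, 252.5]
tcp_rot: [[0.933, 0.36, -0.002], [0.36, -0.933, -0.0], [-0.002, -0.001, -1.0]]
force: [-0.2, 0.0, 0.7]
finger_gap: 91.8
gripper_force: 0.0
t 4.0 pos [470.8 -86.9 253.4] slide [ 0.0003 -0.0012  0.0004] rot [-0.01  0.06  0.34] gap 92.1
```

View pics/c2.png

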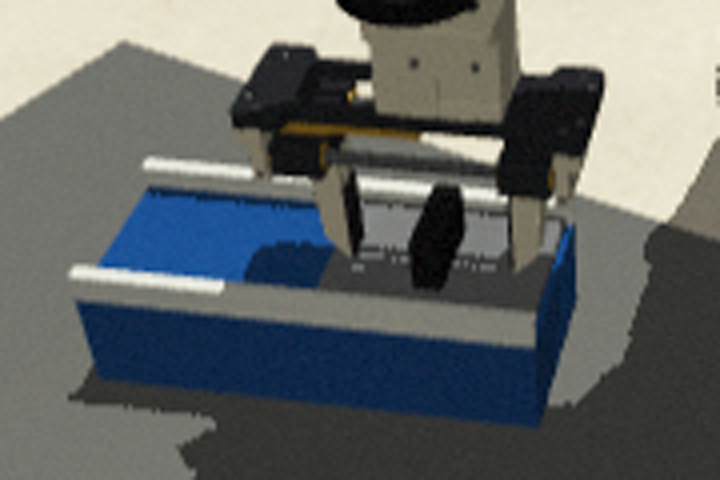

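The handle (crop ~435,235) stands between the open fingers (335,220) and (527,235). Next I close and slide it back.

```bash

for i in 1 2; do python3 -m crank '[{"slide":[0,0,0],"rotation":[0,0,0],"hand":0},{"slide":[0,0,0],"rotation":[0,0,0],"hand":0},{"slide":[0,0,0],"rotation":[0,0,0],"hand":0},{"slide":[0,0,0],"rotation":[0,0,0],"hand":0},{"slide":[0,0,0],"rotation":[0,0,0],"hand":0}]'|tail -2; done
python3 -m crank '[{"slide":[0,0.01,0],"rotation":[0,0,0],"hand":0},{"slide":[0,0.025,0],"rotation":[0,0,0],"hand":0},{"slide":[0,0.04,0],"rotation":[0,0,0],"hand":0},{"slide":[0,0.05,0],"rotation":[0,0,0],"hand":0},{"slide":[0,0.06,0],"rotation":[0,0,0],"hand":0}]'
python3 -m crank '[{"slide":[0,0.01,0],"rotation":[0,0,0],"hand":0},{"slide":[0,0.025,0],"rotation":[0,0,0],"hand":0},{"slide":[0,0.04,0],"rotation":[0,0,0],"hand":0},{"slide":[0,0.05,0],"rotation":[0,0,0],"hand":0},{"slide":[0,0.055,0],"rotation":[0,0,0],"hand":0}]'
python3 d.py 513.9 -199.8 253 -69.3
```

```text
finger_gap: 62.8
gripper_force: 0.0
finger_gap: 29.6
gripper_force: 0.0
time_s: 5.25
position: [492.5, -143.4, 253.4]
tcp_rot: [[0.934, 0.358, -0.001], [0.358, -0.934, 0.001], [-0.001, -0.001, -1.0]]
force: [0.6, 1.8, -6.1]
finger_gap: 17.7
gripper_force: 30.0
time_s: 5.67
position: [512.2, -195.2, 253.3]
tcp_rot: [[0.934, 0.357, -0.001], [0.357, -0.934, -0.0], [-0.001, -0.0, -1.0]]
force: [0.1, 1.9, -6.3]
finger_gap: 17.4
gripper_force: 30.0
t 5.67 pos [ 512.2 -195.2  253.3] slide [-0.      0.0049  0.0003] rot [-0.01  0.04  0.23] gap 17.4
```

```bash

python3 -m crank '[{"slide":[0,0.002,0],"rotation":[0,0,0],"hand":0},{"slide":[0,0.004,0],"rotation":[0,0,0],"hand":0},{"slide":[0,0.005,0],"rotation":[0,0,0],"hand":0},{"slide":[0,0.005,0],"rotation":[0,0,0],"hand":0},{"slide":[0,0.005,0],"rotation":[0,0,0],"hand":0}]'|egrep 'pos|for'
for i in 1 2 ; do python3 -m crank '[{"slide":[0,0.001,0],"rotation":[0,0,0],"hand":0},{"slide":[0,0.002,0],"rotation":[0,0,0],"hand":0},{"slide":[0,0.002,0],"rotation":[0,0,0],"hand":0},{"slide":[0,0.002,0],"rotation":[0,0,0],"hand":0}]'|egrep 'pos|for'; done
```

```text
position: [513.4, -198.4, 253.4]
force: [-0.8, -0.3, -12.8]
gripper_force: 30.0
position: [514.1, -200.2, 253.4]
force: [-4.0, 2.6, -11.8]
gripper_force: 30.0
position: [514.4, -200.7, 253.3]
force: [-8.3, 9.8, -4.1]
gripper_force: 30.0
```

The cover has reached its back stop: the force built up to about 12 N at case y ≈ -57. I'll release, rise and go to the sensor.

```bash

python3 -m crank '[{"slide":[0,-0.001,0],"rotation":[0,0,0],"hand":80},{"slide":[0,-0.001,0],"rotation":[0,0,0],"hand":80},{"slide":[0,-0.001,0],"rotation":[0,0,0],"hand":80},{"slide":[0,-0.001,0],"rotation":[0,0,0],"hand":80},{"slide":[0,-0.001,0],"rotation":[0,0,0],"hand":80}]'|egrep 'for|gap'
python3 -m crank '[{"slide":[0,0,0],"rotation":[0,0,0],"hand":80},{"slide":[0,0,-0.02],"rotation":[0,0,0],"hand":80},{"slide":[0,0,-0.05],"rotation":[0,0,0],"hand":80},{"slide":[0,0,-0.07],"rotation":[0,0,0],"hand":80},{"slide":[0,0,-0.07],"rotation":[0,0,0],"hand":80}]'|egrep 'for|gap|pos'
python3 d.py 528.5 290.5 320 -69.3
```

```text
force: [-0.2, 0.4, -0.5]
finger_gap: 46.2
gripper_force: 0.0
position: [515.9, -202.8, 327.4]
force: [-0.2, 0.0, -0.4]
finger_gap: 72.6
gripper_force: 0.0
t 7.58 pos [ 515.9 -202.8  327.4] slide [ 0.188  -0.4562  0.0066] rot [ 0.22 -0.26  0.24] gap 72.6
```

```bash

for i in 1 2 3; do python3 -m crank '[{"slide":[0.063,-0.152,0],"rotation":[0,0,0],"hand":72},{"slide":[0.063,-0.152,0],"rotation":[0,0,0],"hand":72},{"slide":[0.063,-0.152,0],"rotation":[0,0,0],"hand":72},{"slide":[0.063,-0.152,0],"rotation":[0,0,0],"hand":72},{"slide":[0.063,-0.152,0],"rotation":[0,0,0],"hand":72}]' >/dev/null; done
python3 d.py 528.5 290.5 260 -69.3
python3 - <<'E'
from h import *
im=snapshot("scene")
m,l,c,s=blob(im,(50,120,40),(75,255,255),(390,210,460,280)); print(c,s,proj("scene",[[528.5,290.5,30],[528.5,290.5,50]]))
m,l,c,s=blob(im,(15,120,120),(35,255,255),(405,225,440,255)); print("brass",c,s,back("scene",c,49.5))
cv2.imwrite("pics/s2.png",im[:,:,::-1]);cv2.imwrite("pics/t2.png",snapshot("top")[:,:,::-1])
E
```

```text
t 8.83 pos [527.  301.3 322.2] slide [-0.0026  0.0108  0.0622] rot [-0.17 -0.01  0.94] gap 66.3
[422.8815427  245.73829201] [ 23  24  21  24 363] [[421.79815827 246.21490262]
 [423.53382712 239.54326568]]
brass [424.27777778 239.61111111] [17 13  6  4 18] [[527.50659187 291.71178693  49.5       ]]
```

View pics/s2.png

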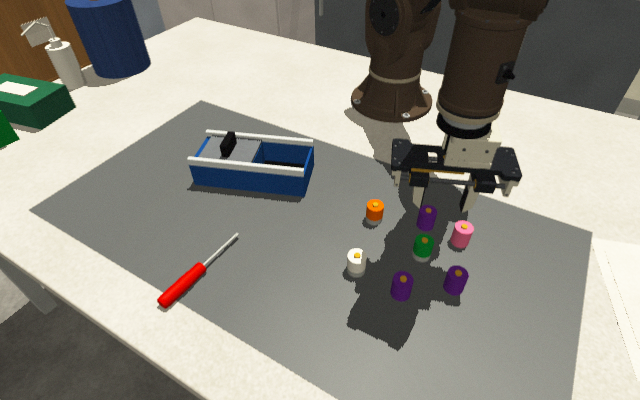

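View pics/t2.png

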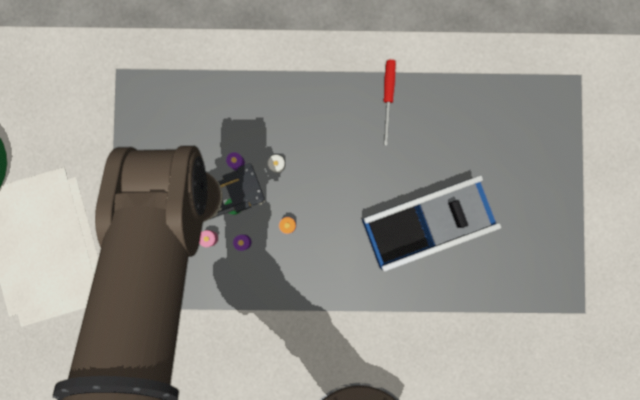

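The cover is fully back (handle at (458,214) in the top view) and the bay is open at (400,233). The green sensor stands untouched at about (528, 291) mm. I'll lower onto it.

```bash

python3 -m crank '[{"slide":[-0.003,0.0105,0.03],"rotation":[0,0,0.9],"hand":70},{"slide":[-0.003,0.0105,0.06],"rotation":[0,0,0.9],"hand":70},{"slide":[-0.003,0.0105,0.062],"rotation":[0,0,0.9],"hand":70},{"slide":[-0.003,0.0105,0.062],"rotation":[0,0,0.9],"hand":70},{"slide":[-0.003,0.0105,0.062],"rotation":[0,0,0.9],"hand":70}]' >/dev/null
python3 d.py 528.3 290.8 195 -69.3
```

```text
t 9.35 pos [529.8 280.1 262.9] slide [ 0.0022 -0.0106  0.0679] rot [ 0.02 -0.04 -0.7 ] gap 64.1
```

```bash

python3 -m crank '[{"slide":[0,0,0],"rotation":[0,0,0],"hand":70},{"slide":[0,0,0],"rotation":[0,0,0],"hand":70},{"slide":[0,0,0],"rotation":[0,0,0],"hand":70},{"slide":[0,0,0],"rotation":[0,0,0],"hand":70},{"slide":[0,0,0],"rotation":[0,0,0],"hand":70}]' >/dev/null
python3 d.py 528.3 290.8 195 -69.3
```

```text
t 9.77 pos [529.1 281.2 262.2] slide [ 0.0025 -0.0092  0.0672] rot [-0.02 -0.04 -0.6 ] gap 63.8
```

```bash

python3 -m crank '[{"slide":[0.0025,-0.009,0],"rotation":[0,0,-0.6],"hand":70},{"slide":[0.0025,-0.009,0],"rotation":[0,0,-0.6],"hand":70},{"slide":[0.0025,-0.009,0.025],"rotation":[0,0,-0.6],"hand":70},{"slide":[0.0025,-0.009,0.025],"rotation":[0,0,-0.6],"hand":70},{"slide":[0.0025,-0.009,0.025],"rotation":[0,0,-0.6],"hand":70}]' >/dev/null
python3 d.py 528.3 290.8 195 -69.3
python3 -m crank '[{"slide":[0,0,0.015],"rotation":[0,0,0],"hand":70},{"slide":[0,0,0.03],"rotation":[0,0,0],"hand":70},{"slide":[0,0,0.042],"rotation":[0,0,0],"hand":70},{"slide":[0,0,0.042],"rotation":[0,0,0],"hand":70},{"slide":[0,0,0.042],"rotation":[0,0,0],"hand":70}]' >/dev/null
python3 d.py 528.3 290.8 195 -69.3
python3 - <<'E'
from h import *
a=snapshot("scene")[170:310,340:500]
cv2.imwrite("pics/c3.png",cv2.resize(a,None,fx=4,fy=4,interpolation=2)[:,:,::-1])
E
```

```text
t 10.18 pos [527.8 290.6 236. ] slide [ 0.0007 -0.0001  0.041 ] rot [ 0.02  0.14 -0.  ] gap 64.3
t 10.6 pos [528.2 290.2 194.2] slide [ 0.0003 -0.0005 -0.0008] rot [ 0.02  0.08 -0.04] gap 64.4
```

View pics/c3.png

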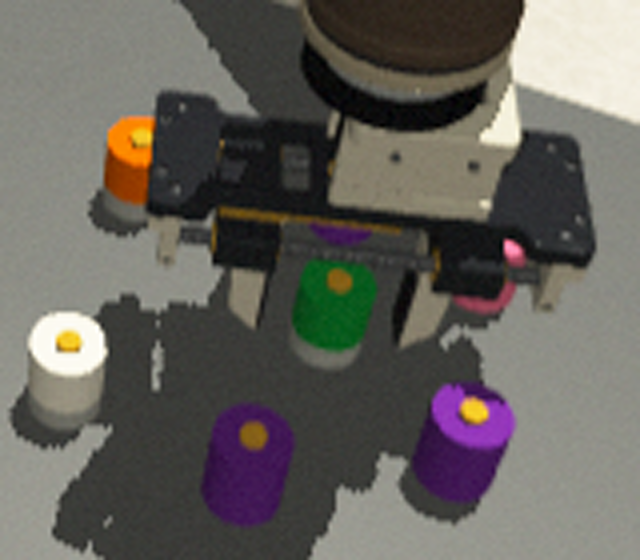

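The green sensor (crop 335,310) is centred between the fingers (247,300) and (420,305), and no neighbour is touched. I'll close and lift.

```bash

for i in 1 2; do python3 -m crank '[{"slide":[0,0,0],"rotation":[0,0,0],"hand":0},{"slide":[0,0,0],"rotation":[0,0,0],"hand":0},{"slide":[0,0,0],"rotation":[0,0,0],"hand":0},{"slide":[0,0,0],"rotation":[0,0,0],"hand":0},{"slide":[0,0,0],"rotation":[0,0,0],"hand":0}]' |tail -2; done
python3 d.py 528.3 290.8 195 -69.3
python3 -m crank '[{"slide":[0,0,-0.015],"rotation":[0,0,0],"hand":0},{"slide":[0,0,-0.045],"rotation":[0,0,0],"hand":0},{"slide":[0,0,-0.08],"rotation":[0,0,0],"hand":0},{"slide":[0,0,-0.115],"rotation":[0,0,0],"hand":0},{"slide":[0,0,-0.135],"rotation":[0,0,0],"hand":0}]'|tail -2
python3 -m crank '[{"slide":[0,0,0],"rotation":[0,0,0],"hand":0},{"slide":[0,0,0],"rotation":[0,0,0],"hand":0}]'|tail -3
python3 d.py 468.6 -81 330 -69.3
```

```text
finger_gap: 35.7
gripper_force: 18.2
finger_gap: 35.8
gripper_force: 30.0
t 11.48 pos [528.4 290.6 195. ] slide [-0.0001 -0.0003  0.    ] rot [-0.03 -0.02 -0.01] gap 35.8
finger_gap: 35.6
gripper_force: 30.0
force: [-0.4, 0.2, -2.5]
finger_gap: 35.4
gripper_force: 30.0
t 12.07 pos [528.5 290.2 331. ] slide [-0.1871  0.3262  0.0005] rot [-0.04 -0.11 -0.02] gap 35.4
```

```bash

for i in 1 2; do python3 -m crank '[{"slide":[-0.015,0.026,0],"rotation":[0,0,0],"hand":0},{"slide":[-0.034,0.059,0],"rotation":[0,0,0],"hand":0},{"slide":[-0.053,0.092,0],"rotation":[0,0,0],"hand":0},{"slide":[-0.072,0.125,0],"rotation":[0,0,0],"hand":0},{"slide":[-0.0935,0.163,0],"rotation":[0,0,0],"hand":0}]' >/dev/null; done
python3 -m crank '[{"slide":[0,0,0],"rotation":[0,0,0],"hand":0},{"slide":[0,0,0],"rotation":[0,0,0],"hand":0},{"slide":[0,0,0],"rotation":[0,0,0],"hand":0},{"slide":[0,0,0],"rotation":[0,0,0],"hand":0},{"slide":[0,0,0],"rotation":[0,0,0],"hand":0}]'|tail -2
python3 d.py 469 -81 201 -69.3
python3 - <<'E'
from h import *
cv2.imwrite("pics/c4.png",cv2.resize(snapshot("scene")[60:210,150:350],None,fx=4,fy=4,interpolation=2)[:,:,::-1])
E
```

```text
finger_gap: 35.4
gripper_force: 30.0
t 13.32 pos [469.3 -75.2 329.2] slide [-0.0022  0.0054  0.1282] rot [-0.03  0.06  0.13] gap 35.4
```

View pics/c4.png

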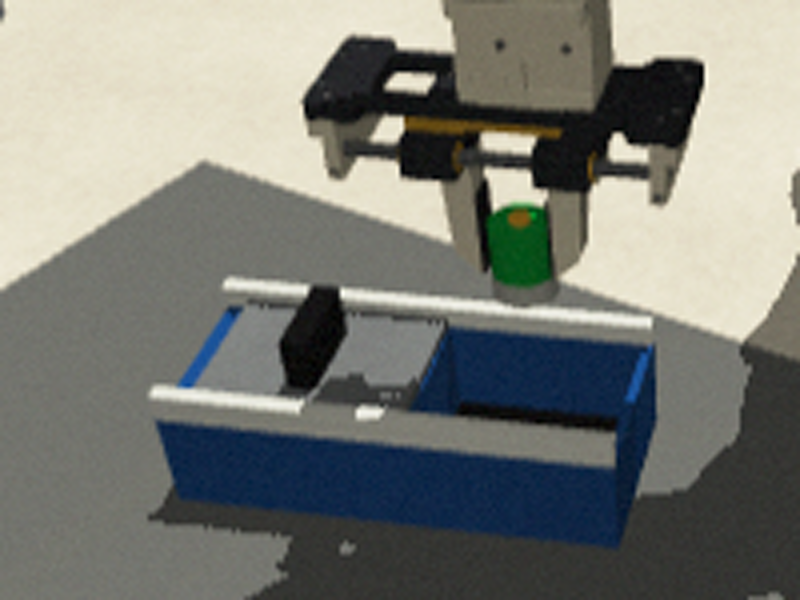

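The sensor hangs upright over the open bay (crop 522,250). I'll lower it.

```bash

python3 -m crank '[{"slide":[-0.002,0.0055,0],"rotation":[0,0,0],"hand":0},{"slide":[-0.002,0.0055,0.02],"rotation":[0,0,0],"hand":0},{"slide":[-0.002,0.0055,0.04],"rotation":[0,0,0],"hand":0},{"slide":[-0.002,0.0055,0.06],"rotation":[0,0,0],"hand":0},{"slide":[-0.002,0.0055,0.075],"rotation":[0,0,0],"hand":0}]' |egrep 'pos|force'
python3 -m crank '[{"slide":[0,0,0.015],"rotation":[0,0,0],"hand":0},{"slide":[0,0,0.03],"rotation":[0,0,0],"hand":0},{"slide":[0,0,0.038],"rotation":[0,0,0],"hand":0},{"slide":[0,0,0.038],"rotation":[0,0,0],"hand":0},{"slide":[0,0,0.038],"rotation":[0,0,0],"hand":0}]' |egrep 'pos|force'
python3 d.py 469 -81 201 -69.3
```

```text
position: [469.1, -82.2, 253.4]
force: [-0.5, 0.1, -2.0]
gripper_force: 30.0
position: [469.3, -82.7, 216.8]
force: [-0.8, -0.3, -1.2]
gripper_force: 30.0
t 14.2 pos [469.3 -82.7 216.8] slide [ 0.0003 -0.0017  0.0158] rot [ 0.    0.03 -0.02] gap 36.0
```

```bash

python3 -m crank '[{"slide":[0,0,0.004],"rotation":[0,0,0],"hand":0},{"slide":[0,0,0.008],"rotation":[0,0,0],"hand":0},{"slide":[0,0,0.011],"rotation":[0,0,0],"hand":0},{"slide":[0,0,0.013],"rotation":[0,0,0],"hand":0},{"slide":[0,0,0.013],"rotation":[0,0,0],"hand":0}]' |egrep 'pos|force'
python3 -m crank '[{"slide":[0,0,0.001],"rotation":[0,0,0],"hand":0},{"slide":[0,0,0.002],"rotation":[0,0,0],"hand":0},{"slide":[0,0,0.0025],"rotation":[0,0,0],"hand":0},{"slide":[0,0,0.0025],"rotation":[0,0,0],"hand":0}]' |egrep 'pos|force'
```

```text
position: [469.1, -82.5, 203.5]
force: [-0.3, 0.2, -2.0]
gripper_force: 30.0
position: [469.2, -82.5, 201.2]
force: [-1.0, 0.2, -2.3]
gripper_force: 30.0
```

```bash

python3 -m crank '[{"slide":[0,0,0.0005],"rotation":[0,0,0],"hand":0},{"slide":[0,0,0.001],"rotation":[0,0,0],"hand":0},{"slide":[0,0,0.001],"rotation":[0,0,0],"hand":0},{"slide":[0,0,0.001],"rotation":[0,0,0],"hand":0}]' |egrep 'pos|force'
python3 -m crank '[{"slide":[0,0,0.0005],"rotation":[0,0,0],"hand":0},{"slide":[0,0,0.001],"rotation":[0,0,0],"hand":0},{"slide":[0,0,0.001],"rotation":[0,0,0],"hand":0},{"slide":[0,0,0.001],"rotation":[0,0,0],"hand":0}]' |egrep 'pos|force'
```

```text
position: [469.2, -82.7, 200.9]
force: [-4.0, 1.3, 12.5]
gripper_force: 30.0
position: [469.1, -83.0, 200.8]
force: [-8.2, 3.0, 34.3]
gripper_force: 30.0
```

The sensor is on the floor. I'll ease off, release, and rise.

```bash

python3 -m crank '[{"slide":[0,0,-0.0015],"rotation":[0,0,0],"hand":0},{"slide":[0,0,-0.0015],"rotation":[0,0,0],"hand":0},{"slide":[0,0,-0.0015],"rotation":[0,0,0],"hand":0}]' |egrep 'pos|force'
for i in 1 2; do python3 -m crank '[{"slide":[0,0,0],"rotation":[0,0,0],"hand":60},{"slide":[0,0,0],"rotation":[0,0,0],"hand":60},{"slide":[0,0,0],"rotation":[0,0,0],"hand":60},{"slide":[0,0,0],"rotation":[0,0,0],"hand":60},{"slide":[0,0,0],"rotation":[0,0,0],"hand":60}]'|egrep 'force|gap'; done
python3 -m crank '[{"slide":[0,0,-0.008],"rotation":[0,0,0],"hand":60},{"slide":[0,0,-0.025],"rotation":[0,0,0],"hand":60},{"slide":[0,0,-0.055],"rotation":[0,0,0],"hand":60},{"slide":[0,0,-0.09],"rotation":[0,0,0],"hand":60},{"slide":[0,0,-0.11],"rotation":[0,0,0],"hand":60}]' |egrep 'pos|force'
python3 -m crank '[{"slide":[0,0.04,0],"rotation":[0,0,0],"hand":80},{"slide":[0,0.08,0],"rotation":[0,0,0],"hand":80},{"slide":[0,0.126,0],"rotation":[0,0,0],"hand":80},{"slide":[0,0.126,0],"rotation":[0,0,0],"hand":80},{"slide":[0,0.126,0],"rotation":[0,0,0],"hand":80}]' |egrep 'pos|force'
python3 -m crank '[{"slide":[0,0,0],"rotation":[0,0,0],"hand":80},{"slide":[0,0,0],"rotation":[0,0,0],"hand":80}]' |egrep 'gap'
python3 d.py 514.2 -200.2 253 -69.3
python3 - <<'E'
from h import *
cv2.imwrite("pics/c5.png",cv2.resize(snapshot("scene")[60:210,150:350],None,fx=4,fy=4,interpolation=2)[:,:,::-1])
E
```

```text
position: [469.4, -82.6, 200.9]
force: [-1.1, 1.3, 8.3]
gripper_force: 30.0
force: [0.0, -0.5, 0.4]
finger_gap: 55.2
gripper_force: 0.0
force: [-0.7, 0.5, -0.8]
finger_gap: 55.1
gripper_force: 0.0
position: [469.3, -83.4, 313.7]
force: [0.2, 0.3, -0.5]
gripper_force: 0.0
position: [513.5, -204.1, 311.7]
force: [0.3, 0.7, 0.3]
gripper_force: 0.0
finger_gap: 73.5
t 17.7 pos [ 513.4 -199.5  310.7] slide [0.0005 0.001  0.0577] rot [-0.07  0.02  0.01] gap 73.5
```

View pics/c5.png

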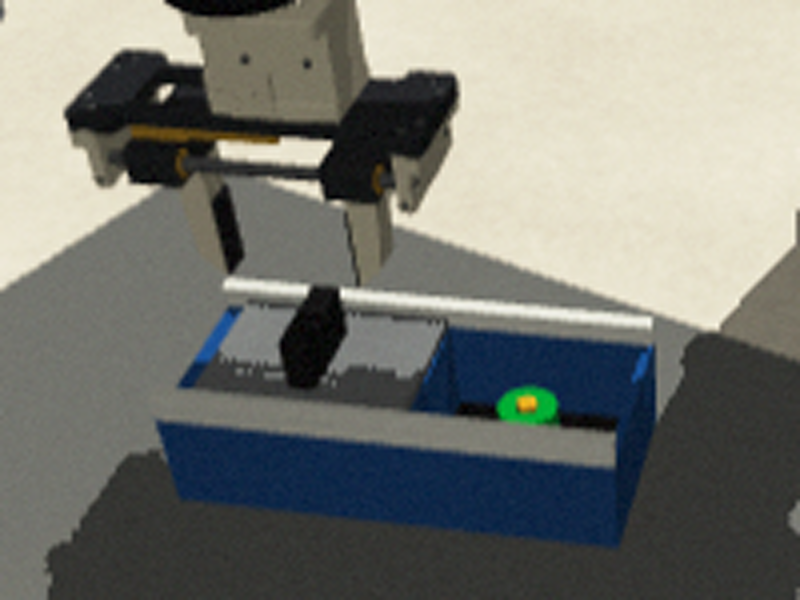

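The sensor stands upright in the bay (crop 527,405), with the handle at (313,340) below the gripper. I'll grip the handle and push the cover shut.

```bash

python3 -m crank '[{"slide":[0,0.001,0.015],"rotation":[0,0,0],"hand":80},{"slide":[0,0.001,0.035],"rotation":[0,0,0],"hand":80},{"slide":[0,0.001,0.05],"rotation":[0,0,0],"hand":80},{"slide":[0,0.001,0.058],"rotation":[0,0,0],"hand":80},{"slide":[0,0.001,0.058],"rotation":[0,0,0],"hand":80}]' |egrep 'pos|force'
for i in 1 2; do python3 -m crank '[{"slide":[0,0,0],"rotation":[0,0,0],"hand":0},{"slide":[0,0,0],"rotation":[0,0,0],"hand":0},{"slide":[0,0,0],"rotation":[0,0,0],"hand":0},{"slide":[0,0,0],"rotation":[0,0,0],"hand":0},{"slide":[0,0,0],"rotation":[0,0,0],"hand":0}]'|egrep 'force|gap'; done
for i in 1 2; do python3 -m crank '[{"slide":[0,-0.01,0],"rotation":[0,0,0],"hand":0},{"slide":[0,-0.022,0],"rotation":[0,0,0],"hand":0},{"slide":[0,-0.036,0],"rotation":[0,0,0],"hand":0},{"slide":[0,-0.05,0],"rotation":[0,0,0],"hand":0},{"slide":[0,-0.06,0],"rotation":[0,0,0],"hand":0}]' |egrep 'pos|force'; done
python3 d.py 469.7 -82.9 253 -69.3
```

```text
position: [513.6, -199.9, 251.4]
force: [0.2, -0.5, -0.2]
gripper_force: 0.0
force: [0.3, 0.5, 0.8]
finger_gap: 44.5
gripper_force: 0.0
force: [-1.8, 4.1, 5.4]
finger_gap: 17.8
gripper_force: 30.0
position: [492.2, -143.6, 252.7]
force: [0.6, -1.5, -6.2]
gripper_force: 30.0
position: [471.0, -87.8, 252.6]
force: [1.9, -0.7, -7.2]
gripper_force: 30.0
t 19.83 pos [471.  -87.8 252.6] slide [ 0.0005 -0.0051 -0.0004] rot [-0.02  0.02  0.01] gap 18.0
```

```bash

python3 -m crank '[{"slide":[0,-0.002,0],"rotation":[0,0,0],"hand":0},{"slide":[0,-0.004,0],"rotation":[0,0,0],"hand":0},{"slide":[0,-0.005,0],"rotation":[0,0,0],"hand":0},{"slide":[0,-0.005,0],"rotation":[0,0,0],"hand":0},{"slide":[0,-0.005,0],"rotation":[0,0,0],"hand":0}]'|egrep 'pos|for'
for i in 1 2 ; do python3 -m crank '[{"slide":[0,-0.001,0],"rotation":[0,0,0],"hand":0},{"slide":[0,-0.002,0],"rotation":[0,0,0],"hand":0},{"slide":[0,-0.002,0],"rotation":[0,0,0],"hand":0},{"slide":[0,-0.002,0],"rotation":[0,0,0],"hand":0}]'|egrep 'pos|for'; done
```

```text
position: [469.8, -84.5, 252.6]
force: [-1.2, 1.4, -3.2]
gripper_force: 30.0
position: [469.2, -83.0, 252.6]
force: [0.8, -3.9, -10.2]
gripper_force: 30.0
position: [468.9, -82.4, 252.7]
force: [4.6, -11.8, -18.4]
gripper_force: 30.0
```

The cover has hit the shut stop. I'll release, rise and verify.

```bash

for i in 1 2; do python3 -m crank '[{"slide":[0,0,0],"rotation":[0,0,0],"hand":80},{"slide":[0,0,0],"rotation":[0,0,0],"hand":80},{"slide":[0,0,0],"rotation":[0,0,0],"hand":80},{"slide":[0,0,0],"rotation":[0,0,0],"hand":80},{"slide":[0,0,0],"rotation":[0,0,0],"hand":80}]'|egrep 'for|gap'; done
for i in 1 2; do python3 -m crank '[{"slide":[0,0,-0.015],"rotation":[0,0,0],"hand":80},{"slide":[0,0,-0.04],"rotation":[0,0,0],"hand":80},{"slide":[0,0,-0.07],"rotation":[0,0,0],"hand":80},{"slide":[0,0,-0.07],"rotation":[0,0,0],"hand":80},{"slide":[0,0,-0.07],"rotation":[0,0,0],"hand":80}]'|egrep 'for|pos'; done
python3 -m crank '[{"slide":[0.03,-0.03,0],"rotation":[0,0,0],"hand":80},{"slide":[0.06,-0.06,0],"rotation":[0,0,0],"hand":80},{"slide":[0.09,-0.09,0],"rotation":[0,0,0],"hand":80},{"slide":[0.11,-0.11,0],"rotation":[0,0,0],"hand":80},{"slide":[0.11,-0.11,0],"rotation":[0,0,0],"hand":80}]'|egrep 'for|pos'
python3 - <<'E'
from h import *
cv2.imwrite("pics/c6.png",cv2.resize(snapshot("scene")[60:210,150:350],None,fx=4,fy=4,interpolation=2)[:,:,::-1])
print(monitor.sense()['time_s'])
E
```

```text
force: [-0.0, 0.2, -0.3]
finger_gap: 46.8
gripper_force: 0.0
force: [0.2, -0.2, -0.1]
finger_gap: 73.0
gripper_force: 0.0
position: [469.0, -80.7, 323.8]
force: [0.7, 0.6, -0.1]
gripper_force: 0.0
position: [468.7, -80.5, 393.0]
force: [-0.8, -0.4, -0.5]
gripper_force: 0.0
position: [534.1, 68.7, 390.0]
force: [0.2, 0.6, -0.8]
gripper_force: 0.0
23.05
```

View pics/c6.png

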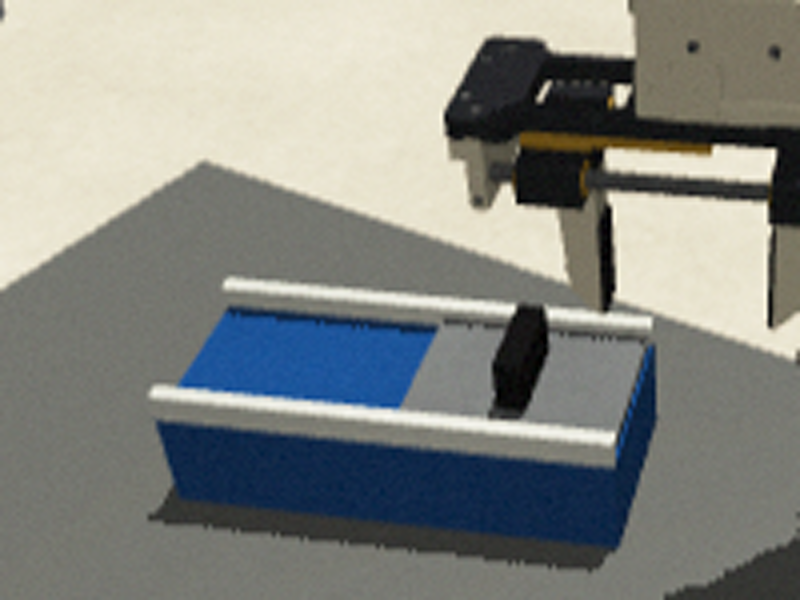

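The cover sits at the bay's end wall (crop ~640,390) and the arm is clear. One quick numeric check of the handle before handing in.

```bash
python3 - <<'E'
from h import *
im=snapshot("top"); b=cv2.imread("pics/top0.png")[:,:,::-1].copy(); t2=cv2.imread("pics/t2.png")[:,:,::-1].copy()
yx=np.array([-.3537,.9354])
for n,i,roi in(("start",b,(385,212,425,255)),("back",t2,(440,192,480,235)),("now",im,(385,212,425,255))):
    m,l,c,s=blob(i,(0,0,0),(179,255,70),roi); X=back("top",c,100)[0,:2]; print(n,c,s[4],(X-[494.1,-147.4])@yx)
E
```

```text
start [403.94163424 233.307393  ] 257 69.00406581824996
back [457.55852843 213.47826087] 299 -52.373148606317756
now [402.9921875 233.671875 ] 256 71.15710880784131
```

```bash
python3 -c "
from station import *
print(finish_job())"
```

```text
the job is handed in; nothing more can be done
None
```

I slid the cover back to its stop, stood the green sensor upright on the bay floor, and slid the cover shut again to its stop; the job was handed in at about 23 s of the 64 s allowed, with the arm clear.

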